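Feed a Petri dish from the roll track to the imaging clamp

ROBOT

A 6-joint arm with a two-finger parallel gripper is mounted at the origin on the work surface. World frame = base frame: x ahead of the robot, y to its left, z up, the work surface at z = 0. Lengths are in m, angles in degrees, forces in N, time in s.
With the tool pointing down it reaches from about 0.35 to 0.875 m from the base axis. Payload 4.2 kg.
Tool frame: the origin (TCP) lies midway between the tips of the shut fingers; the grasp point (between the pads) lies 19 mm behind it; z points along the fingers, y is the line along which they close (so a half turn about z gives the same grasp; the last joint's range is limited). The gripper opens to 87 mm and grips with 3 to 60 N. Pads are 19 mm wide; open, the fingers measure 117 mm over their backs; the gripper's body (75 mm by 190 mm) begins 51 mm behind the grasp point.
Start: joints at [83.228, 22.042, 0.453, 0, -68.411, -14.817], TCP at [0.23, 0.581, 0.193] pointing down, gripper open.
Joint ranges: [-179.83, 179.83], [-69.29, 118.12], [-61.27, 80.66], [-181.25, 117.63], [-171.15, -9.14], [-177.46, 177.46]. Speed limits (degrees/s): [159.86, 159.86, 180, 180, 180, 180].

INTERFACE

Orientations are given as a 3x3 rotation matrix whose columns are the frame's x, y, z axes.
In Python, from station import sense, capture, finish_job, silhouettes, landmark_of gives the robot as it stands.
- The arm moves only by the tool step_arm, never from a script. Its arguments are lists of equal length, an entry for each row: "linear": the shift along the tool's x, y, z in mm, a list of three; "delta_rot": the turn, a rotation vector about the tool's x, y, z in rad, a list of three; "grip": the finger opening in mm, from 0 to 87. A call has 1 to 10 rows; each row shifts and turns the commanded pose from where the row before left it, along the tool's axes as they then stand; what a row does not reach is not made up. A row lasts 1/8 s, in which the tool goes at most 62.5 mm and 10.7 degrees, less where a joint would pass 70% of its speed; a pose out of reach is approached as far as the arm can. A call with a gripper value outside its range is refused whole. The fingers move at their own pace and stop on an object; the grip force is fixed at half the most. Time passes only in rows, so rows that do not move let the fingers close. It gives the time, the measured TCP pose, the force, the opening and the grip force at its end, in the units of the state.
- sense(): the state, without advancing time (a new reading comes with each control period).
- capture(name): name is "scene" or "top" or "wrist"; returns a dict with "img" (420x560x3 uint8, red, green, blue), "fx", "fy", "cx", "cy" (pixels), "world_to_cam" (4x4, takes a point from world to camera coordinates); the wrist camera has in their place "mount" (4x4, takes a point from camera to tool coordinates, whose origin is the TCP and whose axes are the flange's). Camera axes: x right, y up, looking along -z (the intrinsics and any distortion apply to the point x, -y, -z); pixel columns grow to the right and rows downward; lengths in m; the calibration is good to about 2 mm. A picture is of the moment at which its call begins: read the wrist's pose just before it. There is no depth.
- finish_job(): hands the job in; it is judged then, once.
Trained networks look in the newest picture that a camera, given by its name, has taken for a name from the list of things; names that differ only in an ending like _2 or _b are one class to them, and where a whole thing is asked for, a point or a joint stands for the part that bears it (a point fixed in the world has none). Each returns a list of dicts, best first, with "score" (0 to 1); they miss things now and then, are a little off and sometimes report something else, mostly with a low value. They report only what shows in the picture. A call takes as long as a camera call. They do not tell look-alikes from the thing itself.
- silhouettes(camera, label): "mask" (420x560 bool, what is visible of it) and "point" ([column, row] in pixels, amid what is visible of it).
- landmark_of(camera, label): "point" ([column, row] in pixels: a listed point, or the origin of a listed thing).
The state is a dict: "time_s": time; "joints": joint angles; "joint_velocities": joint speeds; "effort": joint torques, N m; "tcp_pos": TCP position; "ee_rot": TCP orientation; "wrist_force": force on the tool from outside, world axes, zero at the start; "moment": the same for the moment, N m; "gripper_width": opening from 0.0 (shut) to 1.0 (fully open); "gripper_force": force on a finger pad.
Only numpy, scipy, OpenCV 4.12 (cv2) and the standard library are available. Lean on these libraries where they do the work, as an engineer would, in place of code of your own. Each camera call takes 0.05 s, during which the arm holds its last target. There are 200 camera calls.

TASK

Take the lowest Petri dish from the sloped track, under its clear guard, so that the next one rolls down to the stop. Stand the dish you took on edge on the two bars of the imaging clamp and let go; then slide the jaw in by its handle until its sprung pad holds the dish firmly, upright and flat against the fixed backplate. Handle the dish gently, and leave the other two dishes in the track and the bottle and dish stack where they are.

Things in the scene. Friction and masses are not known exactly. Their poses are not given: they have to be found in the camera images.
- dish_end_c (a point): Centre of the lowest dish, the one to take: a sealed amber disc 54 mm in diameter and 15 mm thick, 35 g, standing on edge in the track against the stop. Its y axis is the disc's axis (across the track); it may have rolled about that axis to any angle, and leans up to about 7 degrees sideways. Only its upper part stands free of the channel.
- dish_next_c (a point): Centre of the next dish up the track (the same sealed Petri dish, standing on edge), touching the first. It rolls down by itself when the first is gone.
- dish_third_c (a point): Centre of the third dish up the track (the same sealed Petri dish, standing on edge), touching the second.
- track: Fixed aluminium channel on a white base, sloping down 16 degrees, roughly across the table. Origin on the table right under the centre of a dish at the stop; x horizontally uphill, y across, z up. Channel 16.8 mm wide inside, 24 outside (floor 30 mm wide); its walls end 13 mm below the dishes' centres, square to the slope.
- stop_lip (a point): Top of the steel stop lip at the low end, below the lowest dish, 23 mm wide across the track; it ends 10 mm below the dish's centre, so raise the dish about 8 mm before it goes forward over the lip.
- guard_edge (a point): Middle of the downhill edge of the clear horizontal guard plate over the lowest dish. In the track's frame the plate spans x -26 to 45 mm, y -55 to 55 mm; underside 155, top 159 mm above the table. It covers the dish from above: reach in from the downhill side with the tool leaning 35 to 45 degrees downhill. Its 8 mm posts stand at x 38, y +-50 mm.
- stop_point (a point): Where the centre of a dish lies when it rests at the stop, 95 mm above the table; fixed to the track.
- clamp: Imaging clamp, a fixed grey base 12 mm high; x -50 to 50 mm, y -87 to 63 mm from its origin on the table; z up; the jaw closes along +y. Two steel bars along y, 10 mm thick, centred at x = +-18 mm and 20 mm high, y -17 to 42.5 mm, carry the dish, its axis along y. A fixed backplate 56 mm wide has its face at y = 42.5 mm and ends 36 mm above the table.
- seat (a point): Centre of a dish seated on both bars and flat against the backplate: in the clamp's frame x 0, y 35 mm, z 46.5 mm. A dish standing on the bars elsewhere has the same x and z and smaller y.
- jaw (a joint): Position of the sliding jaw in m: 0 fully open (pad face 55 mm from the backplate), growing as it closes along the clamp's +y, at most 0.046. At 0.040 the pad just touches a dish lying flat on the backplate. It slides with about 6 N of friction and stays where it is left.
- jaw_grip (a point): Grip point in the jaw's upright grey handle: 12 mm thick along the clamp's y, 30 mm along x, from 34 to 86 mm above the table; the point is 72 mm above the table, in the middle of the plate. The pad face is 50 mm further along +y; the jaw block under the handle ends 34 mm above the table.
- pad_face (a point): Centre of the face of the jaw's sprung rubber pad, 22 mm wide, 22 to 36 mm above the table; faces the clamp's +y. The spring yields 3 mm into the jaw: 1 N to begin, about 5 N when fully in, then it is solid and pushing on would squeeze the dish too hard. A firm hold is 2 N or more on the dish; the push on the handle is the 6 N of friction plus the spring.
- bottle_c (a point): Bystander: small reagent bottle, 42 mm in diameter and 85 mm high with its cap; the point is half-way up. Leave alone.
- stack_c (a point): Bystander: stack of three dishes lying flat, 54 mm in diameter, 45 mm high; the point is half-way up. Leave alone.
Mind the look-alikes: they are no part of the job. There is more than one size of the clamp; the one meant has the size given above.

How it is judged (in metres and radians):
On the way, in this order (a step that is already met when the one before it is completed fails the run):
1. the lowest dish has left the track and the next one has rolled to the stop (distance between dish_end_c and stop_point above 0.07 m and distance between dish_next_c and stop_point below 0.006 m), for 0.2 s.
2. the dish stands on edge on both bars of the clamp, between jaw and backplate, let go (x of dish_end_c in the frame of seat between -0.005 and 0.005 m and z of dish_end_c in the frame of seat between -0.004 and 0.004 m and y of dish_end_c in the frame of seat between -0.05 and 0.005 m and angle between the y axis of dish_end_c and the y axis of clamp, either way round below 0.35 rad and contact force between dish_end and the fingers below 0.05 N), for 0.2 s.
At the end, for the whole second after the job is handed in: The dish taken stands on the clamp's bars within 4 mm of its seat and within 0.08 rad of flat on the backplate, at rest, pressed by the sprung pad with more than 1.5 N; the next dish rests at the stop (within 6 mm) and the third behind it (its centre within 62 mm of the stop point) (distance between dish_end_c and seat below 0.004 m and angle between the y axis of dish_end_c and the y axis of clamp, either way round below 0.08 rad and contact force between pad and dish_end above 1.5 N and linear speed of dish_end below 0.01 m/s and distance between dish_next_c and stop_point below 0.006 m and linear speed of dish_next below 0.02 m/s and distance between dish_third_c and stop_point below 0.062 m); the robot touches nothing.
It fails at once if the dish is struck or squeezed hard in the clamp (over 25 N) (contact force between dish_end and clamp above 25 N).
It fails at once if the reagent bottle is moved more than 20 mm (distance of bottle_c from where it was at the start of the episode above 0.02 m).
It fails at once if the dish stack is moved more than 20 mm (distance of stack_c from where it was at the start of the episode above 0.02 m).
It also fails if it takes over 56 s, if anything falls off the work surface, if the arm or the gripper's body presses on something with over 40 N, if the wrist force passes 120 N, or if a joint passes its speed limit or range.

## Working session

There is one attempt and no reset: what is moved stays moved. The work goes in short steps, Python scripts to look and compute and a tool call to move; the robot and the scene stay as the last step left them, time stands still between calls to the robot, and variables do not carry over. Pictures are saved under pics/ and viewed, at most 10 in all, crops included, and the job is handed in when it is done.

Besides the shell and the picture viewer there is one more tool, called after "Request:" as a command line: name --argument value ..., lists and objects as JSON in quotes. step_arm: Moves the arm, as the interface text tells. Its arguments: {"type":"object","properties":{"linear":{"type":"array"},"delta_rot":{"type":"array"},"grip":{"type":"array"}},"required":["linear","delta_rot","grip"]}

```bash
mkdir -p pics; ls; cat > h.py <<'E'
import numpy as np, cv2, json
from station import *
def cam(n):
    s=sense(); c=capture(n); 
    if 'mount' in c:
        T=np.eye(4); T[:3,:3]=np.array(s['ee_rot']); T[:3,3]=s['tcp_pos']
        c['w2c']=np.linalg.inv(T@np.array(c['mount']))
    else: c['w2c']=np.array(c['world_to_cam'])
    return c
def ray(c,p):
    M=np.linalg.inv(c['w2c']); d=np.array([(p[0]-c['cx'])/c['fx'],-(p[1]-c['cy'])/c['fy'],-1.])
    return M[:3,3],M[:3,:3]@d
def atz(c,p,z):
    o,d=ray(c,p); return o+d*(z-o[2])/d[2]
def proj(c,P):
    q=c['w2c']@np.append(P,1); return np.array([c['cx']+c['fx']*q[0]/-q[2], c['cy']-c['fy']*q[1]/-q[2]])
def tri(cs,ps):
    A=np.zeros((3,3));b=np.zeros(3)
    for c,p in zip(cs,ps):
        o,d=ray(c,p); d/=np.linalg.norm(d); N=np.eye(3)-np.outer(d,d); A+=N;b+=N@o
    X=np.linalg.solve(A,b); return X,[np.round(proj(c,X)-p,1) for c,p in zip(cs,ps)]
E
python3 - <<'E'
from h import *
names="dish_end_c dish_next_c dish_third_c track stop_lip guard_edge stop_point clamp seat jaw_grip pad_face bottle_c stack_c".split()
C={}
for n in ["scene","top","wrist"]:
    c=cam(n);C[n]=c; cv2.imwrite(f'pics/{n}0.png',c['img'][:,:,::-1])
    print(n,c.keys(), c['fx'],c.get('dist'),np.round(np.linalg.inv(c['w2c']),2).tolist())
    for l in names:
        print(' ',l,[(np.round(d['point'],1).tolist(),round(d['score'],2)) for d in landmark_of(n,l)[:4]])
cv2.imwrite('pics/both.png',np.hstack([cv2.resize(C[n]['img'][:,:,::-1],(400,300)) for n in ("top","wrist")]))
print(sense())
E
```

```text
pics
scene dict_keys(['img', 'fx', 'fy', 'cx', 'cy', 'world_to_cam', 'w2c']) 406.91497241239006 None [[-0.16, -0.7, 0.69, 1.06], [0.99, -0.11, 0.12, 0.06], [-0.01, 0.71, 0.71, 0.6], [0.0, 0.0, 0.0, 1.0]]
  dish_end_c [([359.6, 178.3], 0.61)]
  dish_next_c [([389.7, 180.0], 0.98), ([197.7, 213.8], 0.38)]
  dish_third_c [([418.8, 177.1], 0.8), ([207.6, 171.0], 0.32)]
  track [([360.9, 181.3], 0.71), ([357.7, 216.4], 0.63)]
  stop_lip [([344.0, 189.5], 0.85)]
  guard_edge [([349.4, 149.6], 0.85)]
  stop_point [([359.5, 181.4], 0.56), ([389.6, 178.6], 0.56)]
  clamp [([199.9, 214.6], 0.81), ([157.2, 286.7], 0.74), ([404.0, 344.1], 0.61)]
  seat [([140.5, 284.3], 0.68), ([407.3, 350.2], 0.66), ([182.9, 212.8], 0.64)]
  jaw_grip [([432.9, 260.9], 0.73), ([206.6, 169.7], 0.66), ([200.2, 214.6], 0.63), ([181.1, 211.0], 0.6)]
  pad_face [([413.9, 319.2], 0.6), ([159.0, 276.1], 0.53), ([195.5, 202.0], 0.51), ([297.1, 169.6], 0.47)]
  bottle_c [([297.3, 169.9], 0.68)]
  stack_c [([277.7, 290.5], 0.85)]
top dict_keys(['img', 'fx', 'fy', 'cx', 'cy', 'world_to_cam', 'w2c']) 391.0653853671061 None 
[... 1368 characters left out ...]
096728e+01, -1.48170917e+01]), 'joint_velocities': array([-0.07063437,  0.07163548, -0.0419531 , -0.02651683,  0.02436894,
       -0.05758245]), 'effort': array([-9.48623201e-04, -3.90458179e+01,  1.87616068e+01,  4.22436520e+00,
        1.53905555e-02, -2.33245385e-05]), 'tcp_pos': array([0.22995985, 0.58114688, 0.19273004]), 'ee_rot': array([[ 9.29836016e-01, -3.67974161e-01,  1.55128022e-05],
       [-3.67974161e-01, -9.29836016e-01, -1.80617718e-05],
       [ 2.10706275e-05,  1.10861756e-05, -1.00000000e+00]]), 'wrist_force': array([ 0.24826648, -0.21926742, -0.8868431 ]), 'moment': array([-0.04191202, -0.01866967,  0.03086558]), 'gripper_force': 0.0, 'gripper_width': 1.0030368851453444}
```

View pics/scene0.png

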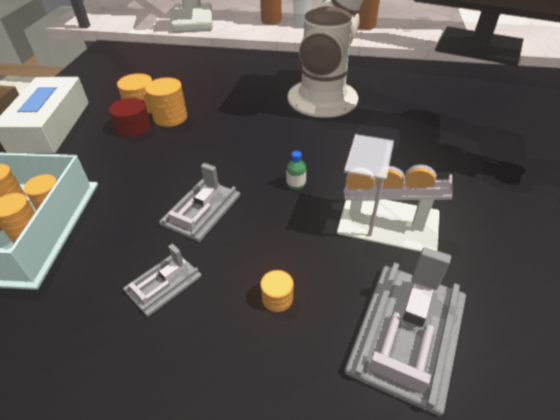

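View pics/top0.png

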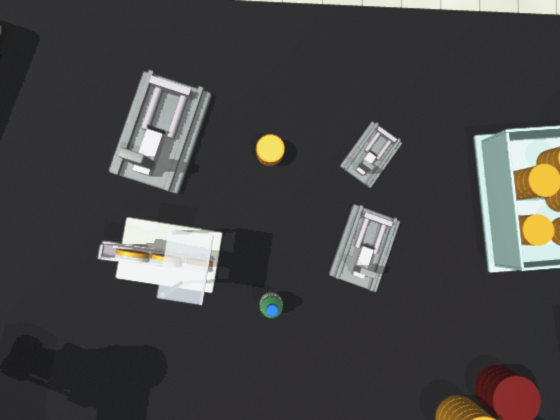

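The three clamps are at top-image pixels (160,132), (365,248) and (371,154). Their lengths are roughly 0.21, 0.155 and 0.11 m, so the middle one at (365,248) fits the 100x150 mm base. I'll confirm that in an enlarged crop.

```bash
python3 - <<'E'
from h import *
a=cv2.imread('pics/top0.png');b=cv2.imread('pics/scene0.png')
f=lambda im,x,y,w,h,s:cv2.resize(im[y:y+h,x:x+w],None,fx=s,fy=s,interpolation=cv2.INTER_CUBIC)
# top: clamp (320,196)+100x100 x4 ; track (90,210)+100... 
A=f(a,320,196,100,100,4);B=f(a,95,212,133,100,3)
D=f(b,155,160,100,80,4);E=f(b,325,125,133,133,3)
o=np.zeros((800-200,800,3),np.uint8)
o[:400,:400]=A;o[:300,400:799]=B;o[300:600,400:799]=E[:300]
cv2.imwrite('pics/crop1.png',o)
for n in("top","scene"):
    c=cam(n)
    for l in("clamp",'track'):
        for d in silhouettes(n,l)[:3]:
            m=d['mask'].astype(np.uint8); ct=np.argwhere(m)[:,::-1].astype(np.float32)
            if n=='top':
                w=np.array([atz(c,p,.012)[:2] for p in ct[:: 3]],np.float32)*1000
                r=cv2.minAreaRect(w); print(l,d['point'],round(d['score'],2),np.round(r[0]),np.round(r[1]),round(r[2],1), np.round(cv2.boxPoints(r)).tolist())
            np.save(f'{n}_{l}_{int(d["point"][0])}.npy',d['mask'])
t=cam("top");s=cam("scene")
for nm,p,q in [("dish_end",(199.3,262),(359.6,178.3)),("stop",(198.8,264.7),(359.5,181.4)),("lip",(215.3,264.3),(344,189.5)),("guard",(207.9,266.4),(349.4,149.6)),("third",(130.4,255.4),(418.8,177.1)),("next",(166.4,260.5),(389.7,180)),("clamp",(361.7,240.9),(199.9,214.6)),("seat",(375.9,225),(182.9,212.8)),("grip",(366.4,273.2),(206.6,169.7)),('pad',(368.1,246.1),(195.5,202)),('bottle',(268.8,308.4),(297.3,169.9)),('stack',(268.5,150.8),(277.7,290.5))]:
    X,r=tri([t,s],[p,q]);print(nm,np.round(X*1000),[x.tolist() for x in r])
E
```

```text
clamp [372.5, 155.8] 0.8 [ 681. -219.] [ 77. 117.] 54.8 [[611.0, -216.0], [707.0, -284.0], [751.0, -221.0], [656.0, -154.0]]
clamp [359.1, 244.6] 0.67 [ 495. -207.] [101. 150.] 71.0 [[407.0, -230.0], [550.0, -279.0], [583.0, -183.0], [440.0, -134.0]]
clamp [160.2, 131.8] 0.67 [715. 202.] [146. 219.] 73.2 [[589.0, 164.0], [799.0, 101.0], [841.0, 240.0], [631.0, 303.0]]
track [173.6, 251.9] 0.77 [463. 197.] [230. 144.] 81.3 [[375.0, 94.0], [517.0, 72.0], [552.0, 300.0], [410.0, 321.0]]
dish_end [466. 105. 105.] [[-1.0, 0.0], [-0.9, 0.0]]
stop [460. 107.  92.] [[-0.6, 0.0], [-0.5, 0.0]]
lip [460.  81.  67.] [[-0.3, 0.0], [-0.3, 0.0]]
guard [464.  81. 167.] [[-0.1, 0.0], [-0.1, 0.0]]
third [476. 210. 130.] [[1.4, -0.0], [1.3, -0.2]]
next [468. 160. 109.] [[-0.8, 0.0], [-0.7, 0.1]]
clamp [ 507. -206.    1.] [[0.5, -0.1], [0.5, 0.1]]
seat [ 539. -224.   35.] [[0.8, -0.1], [0.7, 0.1]]
grip [ 450. -196.   75.] [[1.2, -0.2], [1.1, 0.2]]
pad [ 498. -213.   27.] [[1.1, -0.2], [1.0, 0.2]]
bottle [377. -20.  37.] [[0.4, -0.0], [0.4, 0.0]]
stack [680. -13.  23.] [[0.3, -0.0], [0.4, 0.0]]
```

View pics/crop1.png

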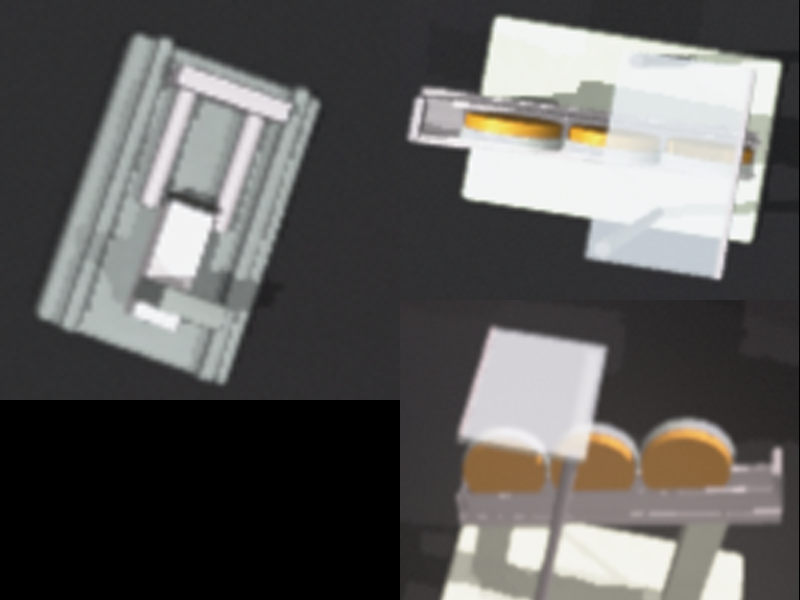

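The crop confirms it: the middle clamp's outline measures 101x150 mm, yaw about -19°, with its backplate at the far (+x) end. In the top image the lowest dish is at about (346,263) in the crop's track panel, under the guard. Next I'll refine both poses from the corner pixels.

```bash
python3 - <<'E'
from h import *
t=cam("top");s=cam("scene")
P=lambda x,y:(320+x/4-.4,196+y/4-.4)
q=[atz(t,P(*p),.012)*1000 for p in [(140,36),(318,100),(222,382),(40,318)]]
print('clamp corners',np.round(q,1).tolist())
Q=lambda x,y:(95+(x-400)/3-.3,212+y/3-.3)
g=np.array([atz(t,Q(*p),.157)*1000 for p in [(755,70),(720,278),(587,258)]])
print('guard',np.round(g,1).tolist(),np.linalg.norm(g[0]-g[1]),np.linalg.norm(g[1]-g[2]))
S=lambda x,y:(325+(x-400)/3-.3,125+(y-300)/3-.3)
gs=np.array([atz(s,S(*p),.157)*1000 for p in [(490,328),(606,346),(585,460),(460,440)]])
print('guard scene',np.round(gs,1).tolist())
b=np.array([atz(t,Q(*p),.006)*1000 for p in [(495,17),(780,62),(750,242),(462,198)]]);print('base',np.round(b,1).tolist())
# amber dish silhouettes
for n,c in(("top",t),("scene",s)):
    for l in ("dish_end_c","dish_next_c","dish_third_c","bottle_c","stack_c"):
        print(n,l,[(d['point'],round(d['score'],2),int(d['mask'].sum())) for d in silhouettes(n,l)[:3]])
E
```

```text
clamp corners [[579.2, -186.6, 12.0], [549.5, -276.7, 12.0], [409.1, -229.3, 12.0], [438.6, -138.5, 12.0]]
guard [[513.1, 75.6, 157.0], [403.9, 90.3, 157.0], [413.0, 159.8, 157.0]] 110.23186763402703 70.08550113736166
guard scene [[400.0, 89.3, 157.0], [408.9, 160.9, 157.0], [520.9, 146.1, 157.0], [513.9, 76.5, 157.0]]
base [[542.6, 263.7, 6.0], [517.6, 76.9, 6.0], [399.9, 92.7, 6.0], [424.7, 279.4, 6.0]]
top dish_end_c []
top dish_next_c [([157.9, 258.3], 0.68, 143)]
top dish_third_c [([132.7, 254.6], 0.89, 383)]
top bottle_c [([271.2, 306.2], 0.71, 438), ([273.1, 149.1], 0.49, 682)]
top stack_c [([268.8, 149.6], 0.62, 656)]
scene dish_end_c [([382.6, 207.3], 0.75, 7189), ([358.8, 179.3], 0.73, 403)]
scene dish_next_c [([395.1, 178.9], 0.76, 366), ([381.8, 208.8], 0.57, 7204)]
scene dish_third_c [([381.7, 205.7], 0.69, 7281), ([418.0, 174.9], 0.58, 643)]
scene bottle_c [([297.6, 173.7], 0.69, 601)]
scene stack_c [([275.5, 291.4], 0.65, 1108)]
```

```bash
cat >> h.py <<'E'
from scipy.spatial.transform import Rotation as Ro
U=np.array([.1323,.9912,0]); V=np.array([-.9912,.1323,0]); D=np.array([461.4,108.8,95])
YC=np.array([.947,-.321,0]); XC=np.array([-.321,-.947,0]); O=np.array([505.4,-211.4,0])
def R(y,z):
    y=y/np.linalg.norm(y); z=z/np.linalg.norm(z); return np.c_[np.cross(y,z),y,z]
def app(L): L=np.radians(L); return U*np.sin(L)-np.array([0,0,1])*np.cos(L)
RG=R(V,app(42)); RC=R(-YC,np.array([0,0,-1.]))
def plan(wps,start=None):
    s=sense()
    p,r=(np.array(s['tcp_pos'])*1000,Ro.from_matrix(np.array(s['ee_rot']))) if start is None else start
    print('t',round(s['time_s'],2),'tcp',np.round(p,1),'j',np.round(s['joints'],0))
    for P,M,n in wps:
        M=Ro.from_matrix(M); d=(r.inv()*M).as_rotvec()/n; dp=(np.array(P)-p)/n; L=[];W=[]
        for i in range(n):
            L.append(np.round(r.inv().apply(dp),1).tolist()); W.append(np.round(d,3).tolist()); p=p+dp; r=r*Ro.from_rotvec(d)
        print('ang/row',round(np.degrees(np.linalg.norm(d)),1),'mm/row',round(np.linalg.norm(dp),1)); print(L);print(W)
    return p,r
E
python3 - <<'E'
from h import *
R0=np.array(sense()['ee_rot']); a=app(42)
mid=Ro.from_matrix(R0)
m=(mid*Ro.from_rotvec((mid.inv()*Ro.from_matrix(RG)).as_rotvec()*.45)).as_matrix()
plan([([340,320,330],m,6),([440,-10,260],RG,7)])
print(D-140*a)
E
```

```text
t 3.1 tcp [229.9 581.1 192.7] j [ 83.  22.   0.  -0. -68. -15.]
ang/row 6.4 mm/row 52.5
[[33.1, 33.7, -22.9], [34.9, 29.6, -25.6], [36.3, 25.3, -28.3], [37.1, 20.7, -30.8], [37.3, 16.0, -33.2], [37.0, 11.2, -35.4]]
[[0.036, -0.047, 0.095], [0.036, -0.047, 0.095], [0.036, -0.047, 0.095], [0.036, -0.047, 0.095], [0.036, -0.047, 0.095], [0.036, -0.047, 0.095]]
ang/row 6.7 mm/row 50.3
[[47.1, 15.9, -7.5], [48.0, 10.9, -10.3], [48.2, 5.6, -12.9], [47.8, 0.3, -15.4], [46.8, -5.0, -17.6], [45.1, -10.3, -19.6], [42.9, -15.4, -21.2]]
[[0.038, -0.049, 0.099], [0.038, -0.049, 0.099], [0.038, -0.049, 0.099], [0.038, -0.049, 0.099], [0.038, -0.049, 0.099], [0.038, -0.049, 0.099], [0.038, -0.049, 0.099]]
[449.00636291  15.94608402 199.04027557]
```

Request:
step_arm --linear '[[33,34,-23],[35,30,-26],[36,25,-28],[37,21,-31],[37,16,-33],[37,11,-35]]' --delta_rot '[[0.036,-0.047,0.095],[0.036,-0.047,0.095],[0.036,-0.047,0.095],[0.036,-0.047,0.095],[0.036,-0.047,0.095],[0.036,-0.047,0.095]]' --grip '[87,87,87,87,87,87]'

```text
time_s: 3.85
tcp_pos: [0.3394, 0.3186, 0.3311]
ee_rot: [[0.564, -0.822, -0.085], [-0.761, -0.556, 0.335], [-0.322, -0.124, -0.938]]
wrist_force: [1.7, 0.4, 0.4]
gripper_width: 0.999
gripper_force: 0.0
```

Request:
step_arm --linear '[[47,16,-8],[48,11,-10],[48,6,-13],[48,0,-15],[47,-5,-18],[45,-10,-20],[43,-15,-21],[0,0,0],[0,0,0]]' --delta_rot '[[0.038,-0.049,0.099],[0.038,-0.049,0.099],[0.038,-0.049,0.099],[0.038,-0.049,0.099],[0.038,-0.049,0.099],[0.038,-0.049,0.099],[0.038,-0.049,0.099],[0,0,0],[0,0,0]]' --grip '[50,50,50,50,50,50,50,50,50]'

```text
time_s: 4.97
tcp_pos: [0.4379, -0.0103, 0.2596]
ee_rot: [[-0.1, -0.991, 0.085], [-0.736, 0.132, 0.664], [-0.67, 0.004, -0.742]]
wrist_force: [-0.1, 0.5, -0.1]
gripper_width: 0.573
gripper_force: 0.0
```

```bash
python3 - <<'E'
from h import *
a=app(42)
plan([(D-140*a,RG,4)])
c=cam("wrist"); im=c['img'][:,:,::-1].copy(); cv2.imwrite('pics/w1raw.png',im)
for l in "dish_end_c dish_next_c stop_lip guard_edge stop_point track".split():
    print(l,[(np.round(d['point'],1).tolist(),round(d['score'],2)) for d in landmark_of("wrist",l)[:2]])
def dot(P,col): 
    p=proj(c,np.array(P)/1000); cv2.circle(im,(int(p[0]),int(p[1])),2,col,-1); print(np.round(p))
dot(D,(0,0,255))
for i in range(0,360,30):
    t=np.radians(i); p=proj(c,(D+27*(U*np.cos(t)+np.array([0,0,1])*np.sin(t)))/1000); cv2.circle(im,(int(p[0]),int(p[1])),1,(255,0,255),-1)
for y in(-55,0,55): dot(D-26*U+V*y+[0,0,62],(0,255,0))
for y in(-11.5,11.5): dot(D-29*U+V*y+[0,0,-10],(255,0,0))
cv2.imwrite('pics/w1.png',im)
E
```

```text
t 4.97 tcp [437.9 -10.3 259.6] j [-15.   8.  -7. -42. -84.  15.]
ang/row 0.1 mm/row 16.7
[[5.0, -1.9, 15.8], [5.0, -1.9, 15.8], [5.0, -1.9, 15.8], [5.0, -1.9, 15.8]]
[[0.001, 0.0, -0.001], [0.001, 0.0, -0.001], [0.001, 0.0, -0.001], [0.001, 0.0, -0.001]]
dish_end_c [([270.1, 164.4], 0.63)]
dish_next_c [([274.5, 194.5], 0.52)]
stop_lip [([274.4, 139.4], 0.81)]
guard_edge [([271.1, 192.1], 0.56)]
stop_point [([270.8, 165.6], 0.97)]
track []
[271. 166.]
[221. 195.]
[271. 195.]
[320. 195.]
[262. 144.]
[280. 144.]
```

View pics/w1.png

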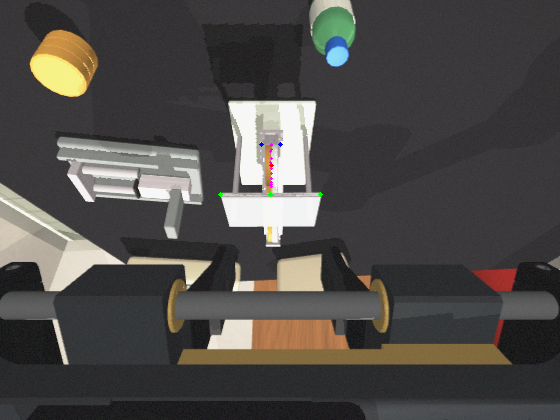

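The wrist view shows the predicted stop point (271,166) agreeing with the network (270.8,165.6). The predicted guard edge also falls on the plate at row 195. I'll approach along the tool axis.

Request:
step_arm --linear '[[10,-3.8,31.6],[10,-3.8,31.6],[0,0,28],[0,0,28],[0,0,28],[0,0,28],[0,0,0],[0,0,0]]' --delta_rot '[[0.002,0,-0.002],[0.002,0,-0.002],[0,0,0],[0,0,0],[0,0,0],[0,0,0],[0,0,0],[0,0,0]]' --grip '[50,50,50,50,50,50,50,50]'

```text
time_s: 6.32
tcp_pos: [0.4593, 0.0902, 0.1166]
ee_rot: [[-0.094, -0.992, 0.089], [-0.737, 0.13, 0.663], [-0.669, -0.003, -0.743]]
wrist_force: [-0.7, -0.1, 0.4]
gripper_width: 0.571
gripper_force: 0.0
```

```bash
python3 - <<'E'
from h import *
plan([(D,RG,3)])
E
```

```text
t 6.33 tcp [459.3  90.2 116.6] j [ -4.  16. -18. -49. -63.  22.]
ang/row 0.1 mm/row 9.5
[[0.2, 0.1, 9.5], [0.2, 0.1, 9.5], [0.2, 0.1, 9.5]]
[[-0.0, 0.0, 0.001], [-0.0, 0.0, 0.001], [-0.0, 0.0, 0.001]]
```

Request:
step_arm --linear '[[0.2,0.1,9.5],[0.2,0.1,9.5],[0.2,0.1,9.5],[0,0,0],[0,0,0]]' --delta_rot '[[0,0,0.001],[0,0,0.001],[0,0,0.001],[0,0,0],[0,0,0]]' --grip '[50,50,50,50,50]'

```text
time_s: 6.95
tcp_pos: [0.4611, 0.1089, 0.0944]
ee_rot: [[-0.099, -0.991, 0.089], [-0.736, 0.133, 0.664], [-0.67, 0.0, -0.743]]
wrist_force: [-0.6, -0.2, 0.2]
gripper_width: 0.574
gripper_force: 0.0
```

Request:
step_arm --linear '[[0,0,0],[0,0,0],[0,0,0],[0,0,0],[0,0,0],[0,0,0],[0,0,0],[0,0,0]]' --delta_rot '[[0,0,0],[0,0,0],[0,0,0],[0,0,0],[0,0,0],[0,0,0],[0,0,0],[0,0,0]]' --grip '[40,30,24,20,15,10,10,10]'

```text
time_s: 7.95
tcp_pos: [0.461, 0.1089, 0.0944]
ee_rot: [[-0.099, -0.991, 0.089], [-0.736, 0.133, 0.664], [-0.67, 0.0, -0.743]]
wrist_force: [-0.3, 0.7, 0.2]
gripper_width: 0.116
gripper_force: 0.0
```

```bash
python3 - <<'E'
from h import *
p,r=plan([])
# lift 11 up in world, then 30 downhill level, then along away
plan([(p+[0,0,11],RG,2),(p+[0,0,12]-60*U,RG,4),(p+[0,0,130]-110*U,RG,4)])
E
```

```text
t 7.95 tcp [461.  108.9  94.4] j [ -2.  18. -19. -51. -60.  24.]
t 7.95 tcp [461.  108.9  94.4] j [ -2.  18. -19. -51. -60.  24.]
ang/row 0.0 mm/row 5.5
[[-3.7, 0.0, -4.1], [-3.7, 0.0, -4.1]]
[[-0.0, 0.0, -0.0], [-0.0, 0.0, -0.0]]
ang/row 0.0 mm/row 15.0
[[11.0, -0.0, -10.2], [11.0, -0.0, -10.2], [11.0, -0.0, -10.2], [11.0, -0.0, -10.2]]
[[-0.0, 0.0, 0.0], [-0.0, 0.0, 0.0], [-0.0, 0.0, 0.0], [-0.0, 0.0, 0.0]]
ang/row 0.0 mm/row 32.0
[[-10.4, -0.0, -30.3], [-10.4, -0.0, -30.3], [-10.4, -0.0, -30.3], [-10.4, -0.0, -30.3]]
[[-0.0, 0.0, 0.0], [-0.0, 0.0, 0.0], [-0.0, 0.0, 0.0], [-0.0, 0.0, 0.0]]
```

The fingers closed to 10 mm with no force, so the dish isn't between them. I'll look.

```bash
python3 - <<'E'
from h import *
c=cam("scene"); s=c['img'][:,:,::-1]; t=cam("top"); 
for n in("scene","top"):
  for l in "dish_end_c dish_next_c dish_third_c".split(): print(n,l,[(np.round(d['point'],1).tolist(),round(d['score'],2)) for d in landmark_of(n,l)[:2]])
w=cam("wrist")
o=np.zeros((600,800,3),np.uint8)
o[:300,:400]=cv2.resize(s[120:220,310:443],(400,300),interpolation=cv2.INTER_CUBIC)
o[300:,:400]=cv2.resize(t['img'][210:310,95:228,::-1],(400,300),interpolation=cv2.INTER_CUBIC)
o[:300,400:]=cv2.resize(w['img'][:,:,::-1],(400,300))
cv2.imwrite('pics/c2.png',o); print(sense()['gripper_width'])
E
```

```text
scene dish_end_c [([360.5, 180.9], 0.61)]
scene dish_next_c [([389.2, 178.8], 0.66), ([207.6, 171.5], 0.61)]
scene dish_third_c [([416.9, 179.9], 0.65)]
top dish_end_c []
top dish_next_c [([167.4, 260.0], 0.68)]
top dish_third_c [([131.4, 254.3], 0.61), ([211.4, 261.3], 0.32)]
0.11118630507897181
```

View pics/c2.png

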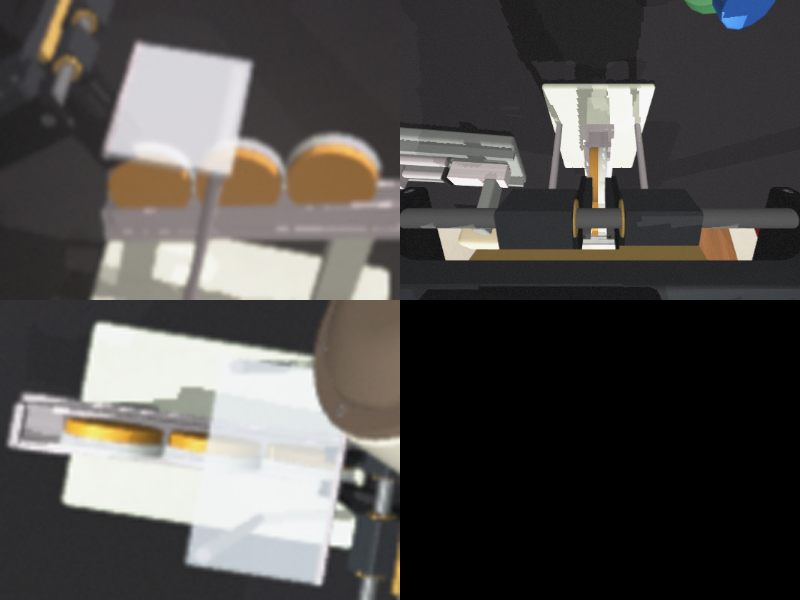

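```bash
python3 - <<'E'
from h import *
s=sense(); T=np.array(s['tcp_pos']); z=np.array(s['ee_rot'])[:,2]; y=np.array(s['ee_rot'])[:,1]
o=[]
for n,(x0,y0,w,h) in (("scene",(290,100,133,100)),("wrist",(180,130,200,150)),("top",(150,200,133,100))):
    c=cam(n); k=400/w; im=cv2.resize(c['img'][y0:y0+h,x0:x0+w,::-1],(400,300),interpolation=cv2.INTER_CUBIC)
    for d in(0,-.019,-.04,-.07):
        p=proj(c,T+z*d); print(n,d,np.round(p,1)); cv2.circle(im,(int((p[0]-x0)*k),int((p[1]-y0)*k)),3,(0,0,255) if d==0 else (0,255,0),-1)
    o.append(im)
o.append(np.zeros_like(im)); cv2.imwrite('pics/c3.png',np.vstack([np.hstack(o[:2]),np.hstack(o[2:])])); print(c['mount'] if 'mount' in c else '', s['gripper_width'],s['gripper_force'])
E
```

```text
scene 0 [360.  180.9]
scene -0.019 [354.2 174. ]
scene -0.04 [347.7 166.2]
scene -0.07 [338.1 154.7]
wrist 0 [277.8 243. ]
wrist -0.019 [277.8 255.3]
wrist -0.04 [277.8 271.8]
wrist -0.07 [277.8 303.5]
top 0 [197.  264.4]
top -0.019 [203.2 266.2]
top -0.04 [210.2 268.3]
top -0.07 [220.8 271.4]
 0.11118630507897181 0.0
```

View pics/c3.png

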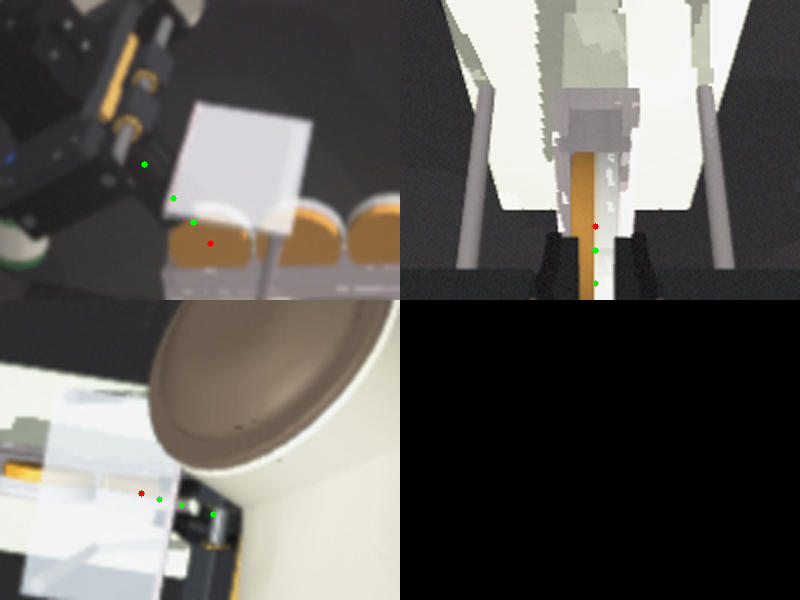

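The fingertips seem to end well short of the reported TCP. I'll back out to a clear spot and measure the tool against its pose.

Request:
step_arm --linear '[[0,0,0],[0,0,-30],[0,0,-45],[0,0,-45],[0,0,0],[0,0,0]]' --delta_rot '[[0,0,0],[0,0,0],[0,0,0],[0,0,0],[0,0,0],[0,0,0]]' --grip '[50,50,30,15,15,15]'

```text
time_s: 9.3
tcp_pos: [0.45, 0.0296, 0.1832]
ee_rot: [[-0.1, -0.991, 0.089], [-0.735, 0.134, 0.664], [-0.67, 0.001, -0.742]]
wrist_force: [-0.6, -0.0, -0.6]
gripper_width: 0.187
gripper_force: 0.0
```

```bash
python3 - <<'E'
from h import *
s=sense(); T=np.array(s['tcp_pos']); z=np.array(s['ee_rot'])[:,2]; y=np.array(s['ee_rot'])[:,1]
print(T,s['gripper_width'])
o=[]
for n in ("scene","top","wrist"):
    c=cam(n); q=proj(c,T-z*.02); w,h=(100,150) if n!="wrist" else (160,240); x0,y0=int(q[0]-w/2),int(q[1]-h/2); k=400/w
    x0=max(0,min(x0,560-w)); y0=max(0,min(y0,420-h))
    im=cv2.resize(c['img'][y0:y0+h,x0:x0+w,::-1],(400,600),interpolation=cv2.INTER_CUBIC)
    im=cv2.convertScaleAbs(im,alpha=1.6,beta=10)
    for d in(0,-.02,-.04,-.06,-.08):
        p=proj(c,T+z*d); cv2.circle(im,(int((p[0]-x0)*k),int((p[1]-y0)*k)),3,(0,0,255) if d==0 else (0,255,0),-1)
    o.append(im)
cv2.imwrite('pics/c4.png',cv2.resize(np.hstack(o),(800,400)))
E
```

```text
[0.44996248 0.02960486 0.18315028] 0.18654377909244843
```

View pics/c4.png

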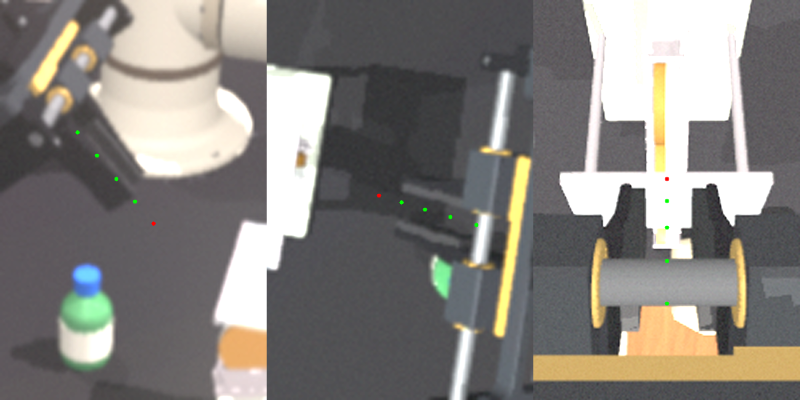

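```bash
python3 - <<'E'
from h import *
s=sense(); T=np.array(s['tcp_pos']); M=np.array(s['ee_rot']); x,y,z=M.T
print(s['gripper_width'])
c=cam("wrist");t=cam("top");sc=cam("scene");r0=proj(c,T)[1]
for e in (.015,.02,.025,.03,.035):
    print(e,'wrist drow (want ~5.4)',[round(proj(c,T+x*xx-z*e)[1]-r0,1) for xx in(.0095,.011)],
     'top: finger upper corner col rel. to axis-20mm point (want ~0 )',np.round(proj(t,T-x*.0095-z*e)-proj(t,T-z*.02),1),
     'scene corners in panel px',[np.round((proj(sc,T+x*k*.0095-z*e-y*.015)-proj(sc,T-z*.02))*2.667+[135,201]) for k in(1,-1)])
E
```

```text
0.1762410944872032
0.015 wrist drow (want ~5.4) [np.float64(-4.6), np.float64(-6.8)] top: finger upper corner col rel. to axis-20mm point (want ~0 ) [-7.  -0.9] scene corners in panel px [array([123., 225.]), array([145., 213.])]
0.02 wrist drow (want ~5.4) [np.float64(-1.4), np.float64(-3.7)] top: finger upper corner col rel. to axis-20mm point (want ~0 ) [-4.9 -0.2] scene corners in panel px [array([119., 220.]), array([141., 207.])]
0.025 wrist drow (want ~5.4) [np.float64(1.9), np.float64(-0.5)] top: finger upper corner col rel. to axis-20mm point (want ~0 ) [-2.7  0.4] scene corners in panel px [array([114., 214.]), array([136., 201.])]
0.03 wrist drow (want ~5.4) [np.float64(5.4), np.float64(3.0)] top: finger upper corner col rel. to axis-20mm point (want ~0 ) [-0.5  1.1] scene corners in panel px [array([109., 209.]), array([131., 196.])]
0.035 wrist drow (want ~5.4) [np.float64(9.1), np.float64(6.6)] top: finger upper corner col rel. to axis-20mm point (want ~0 ) [1.7 1.7] scene corners in panel px [array([104., 203.]), array([126., 190.])]
```

The tips end about 30 mm behind the reported TCP: the wrist, top and scene views agree, and that explains the empty closing. I'll treat it as a tool offset and go to 26 mm beyond the dish centre in reported terms.

Request:
step_arm --linear '[[0,0,15],[0,0,28],[0,0,28],[0,0,28],[0,0,15],[0,0,12],[0,0,10],[0,0,0]]' --delta_rot '[[0,0,0],[0,0,0],[0,0,0],[0,0,0],[0,0,0],[0,0,0],[0,0,0],[0,0,0]]' --grip '[50,50,50,50,50,50,50,50]'

```text
time_s: 10.6
tcp_pos: [0.4624, 0.1197, 0.0823]
ee_rot: [[-0.099, -0.991, 0.088], [-0.736, 0.133, 0.664], [-0.67, 0.001, -0.743]]
wrist_force: [0.3, -0.2, 0.4]
gripper_width: 0.576
gripper_force: 0.0
```

```bash
python3 - <<'E'
from h import *
plan([(D+26*app(42),RG,2)])
E
```

```text
t 10.6 tcp [462.4 119.7  82.3] j [ -1.  19. -20. -52. -58.  24.]
ang/row 0.0 mm/row 4.6
[[-0.2, -0.2, 4.6], [-0.2, -0.2, 4.6]]
[[0.0, 0.0, -0.001], [0.0, 0.0, -0.001]]
```

Request:
step_arm --linear '[[-0.2,-0.2,4.5],[-0.2,-0.2,4.5],[0,0,0],[0,0,0],[0,0,0],[0,0,0],[0,0,0],[0,0,0],[0,0,0],[0,0,0]]' --delta_rot '[[0,0,0],[0,0,0],[0,0,0],[0,0,0],[0,0,0],[0,0,0],[0,0,0],[0,0,0],[0,0,0],[0,0,0]]' --grip '[50,50,50,40,30,22,16,12,8,8]'

```text
time_s: 11.85
tcp_pos: [0.4637, 0.1257, 0.0762]
ee_rot: [[-0.099, -0.991, 0.089], [-0.736, 0.133, 0.664], [-0.67, 0.0, -0.743]]
wrist_force: [0.2, 0.3, 0.3]
gripper_width: 0.169
gripper_force: 30.0
```

Gripped: 14.7 mm opening, 30 N. Now lift, carry it over the lip and back out.

Request:
step_arm --linear '[[-2,0,-2.2],[-2,0,-2.2],[-2,0,-2.2],[-2,0,-2.2],[5.5,0,-5],[9,0,-8],[11,0,-10],[11,0,-10],[11,0,-10],[11,0,-10]]' --delta_rot '[[0,0,0],[0,0,0],[0,0,0],[0,0,0],[0,0,0],[0,0,0],[0,0,0],[0,0,0],[0,0,0],[0,0,0]]' --grip '[8,8,8,8,8,8,8,8,8,8]'

```text
time_s: 13.1
tcp_pos: [0.4531, 0.0463, 0.0882]
ee_rot: [[-0.1, -0.991, 0.089], [-0.736, 0.134, 0.664], [-0.67, 0.0, -0.742]]
wrist_force: [-1.0, -0.2, -0.0]
gripper_width: 0.174
gripper_force: 30.0
```

```bash
python3 - <<'E'
from h import *
s=sense();print(s['gripper_width'],s['gripper_force'],s['wrist_force'])
c=cam("scene");t=cam("top")
for n in("scene","top"):
  for l in "dish_end_c dish_next_c dish_third_c".split(): print(n,l,[(np.round(d['point'],1).tolist(),round(d['score'],2)) for d in landmark_of(n,l)[:2]])
T=np.array(s['tcp_pos']);a=np.array(s['ee_rot'])[:,2]
print('exp',proj(c,T-.026*a),proj(c,D/1000),proj(c,D/1000+np.array([.1323*.9613,.9912*.9613,.2756])*.054), proj(c,D/1000+np.array([.1323*.9613,.9912*.9613,.2756])*.108))
seat=O+35*YC+[0,0,46.5]; pl=seat-8*YC
print(seat)
# vertical: dish centre = tip-26 => tcp = dish - 26 z
hi=pl+[0,0,160-26]
plan([(T*1000-30*U+[0,0,110],RG,3),(hi,RC,7)])
E
```

```text
0.1744288144212766 30.00027508009225 [-0.96588019 -0.18574492 -0.04257451]
scene dish_end_c [([319.8, 167.3], 0.84)]
scene dish_next_c [([362.9, 182.3], 0.89)]
scene dish_third_c [([386.1, 179.8], 0.72)]
top dish_end_c [([244.7, 270.6], 0.86)]
top dish_next_c [([195.7, 262.9], 0.55)]
top dish_third_c [([164.7, 259.8], 0.7)]
exp [318.90033743 168.16221696] [360.00977983 180.84239179] [389.20022609 179.90725442] [420.1238579  178.91659318]
[ 538.545 -222.635   46.5  ]
t 13.5 tcp [453.2  47.9  88.3] j [ -9.  20. -19. -48. -64.  29.]
ang/row 0.0 mm/row 38.1
[[-16.7, -0.1, -34.3], [-16.7, -0.1, -34.3], [-16.7, -0.1, -34.3]]
[[-0.0, 0.0, -0.0], [-0.0, 0.0, -0.0], [-0.0, 0.0, -0.0]]
ang/row 6.2 mm/row 35.9
[[25.4, -16.1, -19.5], [26.9, -16.9, -16.6], [28.0, -17.8, -13.6], [28.8, -18.7, -10.4], [29.2, -19.5, -7.2], [29.2, -20.4, -3.9], [28.9, -21.2, -0.7]]
[[0.01, 0.104, 0.026], [0.01, 0.104, 0.026], [0.01, 0.104, 0.026], [0.01, 0.104, 0.026], [0.01, 0.104, 0.026], [0.01, 0.104, 0.026], [0.01, 0.104, 0.026]]
```

The networks show the next dish at the stop and the held dish where expected. Moving to above the clamp.

Request:
step_arm --linear '[[-16.7,0,-34.3],[-16.7,0,-34.3],[-16.7,0,-34.3],[25.4,-16.1,-19.5],[26.9,-16.9,-16.6],[28,-17.8,-13.6],[28.8,-18.7,-10.4],[29.2,-19.5,-7.2],[29.2,-20.4,-3.9],[28.9,-21.2,-0.7]]' --delta_rot '[[0,0,0],[0,0,0],[0,0,0],[0.01,0.104,0.026],[0.01,0.104,0.026],[0.01,0.104,0.026],[0.01,0.104,0.026],[0.01,0.104,0.026],[0.01,0.104,0.026],[0.01,0.104,0.026]]' --grip '[8,8,8,8,8,8,8,8,8,8]'

```text
time_s: 14.75
tcp_pos: [0.5315, -0.2207, 0.1803]
ee_rot: [[-0.319, -0.948, 0.0], [-0.948, 0.319, 0.001], [-0.001, -0.0, -1.0]]
wrist_force: [0.8, -0.9, -1.3]
gripper_width: 0.168
gripper_force: 30.0
```

Request:
step_arm --linear '[[0,0,0],[0,0,0]]' --delta_rot '[[0,0,0],[0,0,0]]' --grip '[8,8]'

```text
time_s: 15.0
tcp_pos: [0.5306, -0.2195, 0.1799]
ee_rot: [[-0.318, -0.948, 0.0], [-0.948, 0.318, 0.006], [-0.005, 0.002, -1.0]]
wrist_force: [0.3, 0.4, 0.8]
gripper_width: 0.168
gripper_force: 30.0
```

```bash
python3 - <<'E'
from h import *
s=sense();print(s['gripper_width'],s['gripper_force'],s['wrist_force'])
T=np.array(s['tcp_pos']);M=np.array(s['ee_rot'])
C={n:cam(n) for n in("scene","top","wrist")}
for l in ["dish_end_c","seat","clamp","jaw_grip","pad_face"]:
  for n in C:
    print(n,l,[(np.round(d['point'],1).tolist(),round(d['score'],2)) for d in landmark_of(n,l)[:3]])
pts={'dish':T*1000-26*M[:,2],'seat':O+35*YC+[0,0,46.5],'clamp':O,'grip':O-62.5*YC+[0,0,72],'pad':O-12.5*YC+[0,0,29]}
for k,P in pts.items(): print(k,np.round(P),[(n,np.round(proj(C[n],P/1000),1).tolist()) for n in C])
pl=O+27*YC+[0,0,46.5-26]
im=C['wrist']['img'][:,:,::-1].copy()
def line(A,B,col=(0,255,0)):
    a,b=[tuple(int(v) for v in proj(C['wrist'],(O+p[0]*XC+p[1]*YC+[0,0,p[2]])/1000)) for p in(A,B)]; cv2.line(im,a,b,col,1)
q=[(-50,-87,12),(50,-87,12),(50,63,12),(-50,63,12)]
for i in range(4): line(q[i],q[(i+1)%4])
for x in(-23,-13,13,23): line((x,-17,20),(x,42.5,20),(255,0,255))
line((-28,42.5,36),(28,42.5,36),(0,0,255)); line((-15,-56.5,86),(15,-56.5,86),(255,255,0)); line((-15,-68.5,86),(15,-68.5,86),(255,255,0))
cv2.imwrite('pics/w5.png',im)
plan([(pl+[0,0,40],RC,3)])
E
```

```text
0.1682673782609886 29.999878727830946 [0.29445265 0.42637592 0.82832402]
scene dish_end_c [([170.4, 136.0], 0.8), ([345.4, 188.8], 0.29)]
top dish_end_c [([195.7, 263.4], 0.66)]
wrist dish_end_c [([277.2, 259.2], 0.76)]
scene seat [([182.9, 210.8], 0.84), ([406.1, 348.1], 0.69), ([141.1, 285.5], 0.64)]
top seat [([163.0, 93.7], 0.71), ([270.3, 306.7], 0.56), ([384.0, 140.3], 0.47)]
wrist seat [([123.3, 223.8], 0.94), ([272.5, 195.1], 0.65)]
scene clamp [([198.6, 211.3], 0.69), ([157.6, 285.3], 0.6), ([402.1, 340.3], 0.59)]
top clamp [([164.4, 126.3], 0.71)]
wrist clamp [([158.9, 218.9], 0.68), ([296.4, 180.4], 0.55)]
scene jaw_grip [([205.3, 170.6], 0.96), ([434.8, 260.8], 0.65), ([174.2, 253.2], 0.64)]
top jaw_grip [([129.8, 157.1], 0.93)]
wrist jaw_grip [([361.3, 196.6], 0.97), ([180.7, 245.5], 0.91)]
scene pad_face [([415.2, 321.2], 0.58), ([195.1, 200.4], 0.41), ([160.9, 272.1], 0.35)]
top pad_face [([156.0, 131.0], 0.49)]
wrist pad_face [([159.7, 225.0], 0.58), ([306.5, 194.6], 0.55)]
dish [ 531. -220.  206.] [('scene', [169.9, 138.1]), ('top', [407.7, 228.2]), ('wrist', [278.4, 261.1])]
seat [ 539. -223.   46.] [('scene', [183.6, 208.6]), ('top', [377.5, 225.1]), ('wrist', [270.2, 194.0])]
clamp [ 505. -211.    0.] [('scene', [198.0, 213.9]), ('top', [364.9, 241.8]), ('wrist', [299.5, 184.6])]
grip [ 446. -191.   72.] [('scene', [210.8, 170.0]), ('top', [364.4, 275.0]), ('wrist', [366.2, 200.5])]
pad [ 494. -207.   29.] [('scene', [199.5, 200.1]), ('top', [366.9, 248.2]), ('wrist', [312.1, 190.3])]
t 15.9 tcp [ 531.  -220.4  180. ] j [ -7.  18.  -8.  -0. -64. -12.]
ang/row 0.1 mm/row 39.8
[[0.0, 0.0, 39.8], [-0.0, 0.0, 39.8], [-0.1, 0.0, 39.8]]
[[0.0, 0.001, 0.001], [0.0, 0.001, 0.001], [0.0, 0.001, 0.001]]
```

View pics/w5.png

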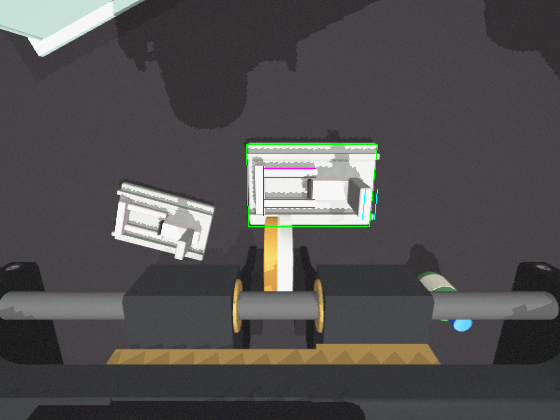

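The projected base, bars and backplate face (column 264) all overlay the clamp, and the dish hangs upright. The handle reads about 4–5 mm from nominal, so I'll grip it with a wide opening. Descending now.

Request:
step_arm --linear '[[0,0,40],[0,0,40],[0,0,35],[0,0,20],[0,0,12],[0,0,6],[0,0,3],[0,0,0],[0,0,0]]' --delta_rot '[[0,0.001,0.001],[0,0.001,0.001],[0,0.001,0.001],[0,0,0],[0,0,0],[0,0,0],[0,0,0],[0,0,0],[0,0,0]]' --grip '[8,8,8,8,8,8,8,8,8]'

```text
time_s: 17.02
tcp_pos: [0.5315, -0.2202, 0.0248]
ee_rot: [[-0.321, -0.947, 0.001], [-0.947, 0.321, 0.001], [-0.001, -0.001, -1.0]]
wrist_force: [0.6, -0.7, 0.2]
gripper_width: 0.168
gripper_force: 30.0
```

```bash
python3 - <<'E'
from h import *
plan([(O+27*YC+[0,0,20.5],RC,2)]); s=sense(); print(s['wrist_force'],s['moment'])
C={n:cam(n) for n in("scene","top","wrist")}
T=np.array(s['tcp_pos']);M=np.array(s['ee_rot'])
for l in ["dish_end_c","seat","jaw_grip"]:
  for n in C: print(n,l,[(np.round(d['point'],1).tolist(),round(d['score'],2)) for d in landmark_of(n,l)[:3]])
P=T*1000-26*M[:,2]; print([(n,np.round(proj(C[n],P/1000),1).tolist()) for n in C])
E
```

```text
t 17.02 tcp [ 531.5 -220.2   24.8] j [ -6.  27. -19.  -0. -44. -12.]
ang/row 0.0 mm/row 2.1
[[0.0, 0.2, 2.1], [0.0, 0.2, 2.1]]
[[-0.0, 0.0, -0.0], [-0.0, 0.0, -0.0]]
[ 0.61780428 -0.73976367  0.16411972] [ 0.07591364 -0.10513108 -0.05656202]
scene dish_end_c [([360.0, 180.5], 0.7), ([186.6, 198.6], 0.57)]
top dish_end_c []
wrist dish_end_c [([276.2, 259.2], 0.71)]
scene seat [([182.2, 211.6], 0.8), ([142.3, 285.0], 0.75), ([345.3, 148.0], 0.73)]
top seat [([385.7, 138.0], 0.57)]
wrist seat [([269.2, 257.1], 0.72)]
scene jaw_grip [([173.5, 250.3], 0.83), ([207.2, 171.0], 0.61), ([432.8, 262.8], 0.55)]
top jaw_grip [([134.4, 154.5], 0.68), ([369.2, 166.6], 0.59)]
wrist jaw_grip [([110.3, 345.4], 0.97), ([440.1, 275.7], 0.83)]
[('scene', [185.6, 204.6]), ('top', [376.9, 228.7]), ('wrist', [277.7, 261.1])]
```

Request:
step_arm --linear '[[0,0,1],[0,0,1],[0,0,1],[0,0,0]]' --delta_rot '[[0,0,0],[0,0,0],[0,0,0],[0,0,0]]' --grip '[8,8,8,8]'

```text
time_s: 18.12
tcp_pos: [0.531, -0.2201, 0.021]
ee_rot: [[-0.322, -0.947, -0.0], [-0.947, 0.322, 0.001], [-0.001, 0.001, -1.0]]
wrist_force: [0.3, 0.4, -0.6]
gripper_width: 0.172
gripper_force: 30.0
```

Request:
step_arm --linear '[[0,0,0.5],[0,0,0.5],[0,0,0]]' --delta_rot '[[0,0,0],[0,0,0],[0,0,0]]' --grip '[8,8,8]'

```text
time_s: 18.5
tcp_pos: [0.5312, -0.2203, 0.0207]
ee_rot: [[-0.321, -0.947, 0.0], [-0.947, 0.321, 0.0], [-0.0, -0.0, -1.0]]
wrist_force: [-1.4, -0.6, 5.3]
gripper_width: 0.171
gripper_force: 30.0
```

The dish touched the bars at 20.7 mm, as predicted. Releasing and backing straight up.

Request:
step_arm --linear '[[0,0,-0.5],[0,0,0],[0,0,0],[0,0,0],[0,0,0],[0,0,0]]' --delta_rot '[[0,0,0],[0,0,0],[0,0,0],[0,0,0],[0,0,0],[0,0,0]]' --grip '[8,16,20,28,40,50]'

```text
time_s: 19.25
tcp_pos: [0.531, -0.22, 0.0205]
ee_rot: [[-0.322, -0.947, -0.0], [-0.947, 0.322, 0.001], [-0.001, 0.001, -1.0]]
wrist_force: [-0.1, -0.6, 0.2]
gripper_width: 0.461
gripper_force: 0.0
```

Request:
step_arm --linear '[[0,0,-10],[0,0,-25],[0,0,-40],[0,0,-40],[0,0,-20],[0,0,0]]' --delta_rot '[[0,0,0],[0,0,0],[0,0,0],[0,0,0],[0,0,0],[0,0,0]]' --grip '[50,50,50,50,50,50]'

```text
time_s: 20.0
tcp_pos: [0.5323, -0.2204, 0.1581]
ee_rot: [[-0.321, -0.947, 0.005], [-0.947, 0.321, -0.0], [-0.002, -0.005, -1.0]]
wrist_force: [-0.1, 0.4, -0.2]
gripper_width: 0.576
gripper_force: 0.0
```

```bash
python3 - <<'E'
from h import *
C={n:cam(n) for n in("scene","top","wrist")}
s=sense()
for l in ["dish_end_c","jaw_grip","pad_face"]:
  for n in C: print(n,l,[(np.round(d['point'],1).tolist(),round(d['score'],2)) for d in landmark_of(n,l)[:3]])
pts={'dish':O+27*YC+[0,0,46.5],'grip':O-62.5*YC+[0,0,72],'pad':O-12.5*YC+[0,0,29]}
for k,P in pts.items(): print(k,np.round(P),[(n,np.round(proj(C[n],P/1000),1).tolist()) for n in C])
im=[C['wrist']['img'][:,:,::-1].copy(),C['top']['img'][:,:,::-1].copy(),C['scene']['img'][:,:,::-1].copy()]
for i,n in enumerate(('wrist','top','scene')):
    for x,y,z in [(a,b,86) for a in(-15,15) for b in(-56.5,-68.5)]+[(-15,-56.5,34),(15,-56.5,34)]+[(0,34.5,73.5),(0,19.5,73.5)]:
        p=proj(C[n],(O+x*XC+y*YC+[0,0,z])/1000); cv2.circle(im[i],(int(round(p[0])),int(round(p[1]))),0,(0,0,255),-1)
w=cv2.resize(im[0][120:330,200:480],(533,400),interpolation=cv2.INTER_NEAREST)
t=cv2.resize(im[1][196:296,320:420],(267,267),interpolation=cv2.INTER_NEAREST); sc=cv2.resize(im[2][150:250,150:250],(267,267),interpolation=cv2.INTER_NEAREST)
o=np.zeros((534,800,3),np.uint8); o[:400,:533]=w;o[:267,533:]=t;o[267:,533:]=sc; cv2.imwrite('pics/c6.png',o)
plan([(O-62.5*YC+[0,0,160],RC,3)])
E
```

```text
scene dish_end_c []
top dish_end_c []
wrist dish_end_c [([276.3, 199.1], 0.81)]
scene jaw_grip [([205.1, 170.6], 0.96), ([430.7, 260.8], 0.78), ([176.1, 251.3], 0.56)]
top jaw_grip [([132.9, 155.9], 0.75), ([199.1, 265.0], 0.53)]
wrist jaw_grip [([369.0, 205.1], 0.9), ([174.4, 255.8], 0.87)]
scene pad_face [([413.1, 319.8], 0.74), ([194.5, 199.5], 0.48), ([160.9, 275.5], 0.46)]
top pad_face [([154.8, 133.2], 0.64)]
wrist pad_face [([155.5, 234.3], 0.42), ([306.6, 198.8], 0.4)]
dish [ 531. -220.   46.] [('scene', [186.1, 206.0]), ('top', [376.2, 229.0]), ('wrist', [277.1, 200.8])]
grip [ 446. -191.   72.] [('scene', [210.8, 170.0]), ('top', [364.4, 275.0]), ('wrist', [373.2, 207.9])]
pad [ 494. -207.   29.] [('scene', [199.5, 200.1]), ('top', [366.9, 248.2]), ('wrist', [314.2, 196.3])]
t 20.6 tcp [ 531.  -220.2  155.3] j [ -6.  19. -10.  -0. -61. -12.]
ang/row 0.0 mm/row 29.9
[[-0.0, 29.9, -1.5], [-0.0, 29.9, -1.5], [-0.0, 29.9, -1.5]]
[[0.0, 0.0, -0.0], [0.0, 0.0, -0.0], [0.0, 0.0, -0.0]]
```

View pics/c6.png

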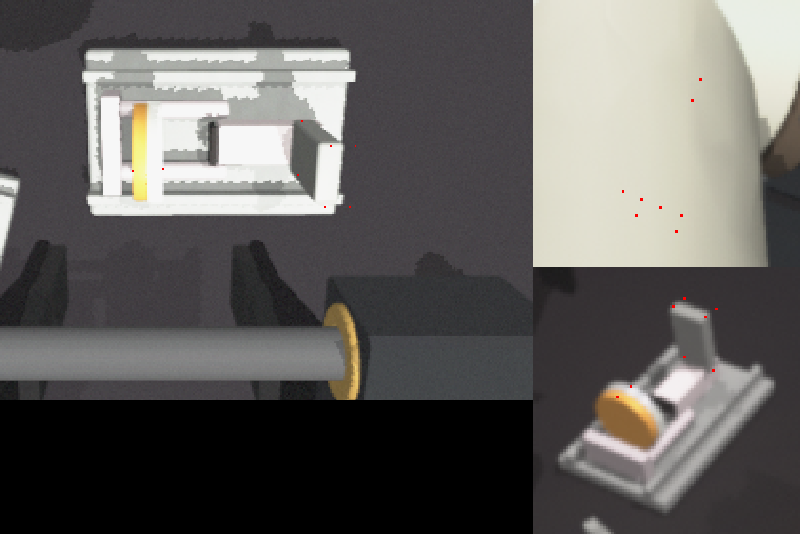

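The dish stands upright on both bars (crop about 148,152). The handle sits about 5 mm further in than nominal, so the jaw is at about 5 mm. I'll grip the handle there.

Request:
step_arm --linear '[[0,28,0],[0,28,0],[0,28.5,0],[0,0,35],[0,0,40],[0,0,35],[0,0,18],[0,0,4],[0,0,0]]' --delta_rot '[[0,0,0],[0,0,0],[0,0,0],[0,0,0],[0,0,0],[0,0,0],[0,0,0],[0,0,0],[0,0,0]]' --grip '[50,50,50,50,50,50,50,50,50]'

```text
time_s: 21.72
tcp_pos: [0.4514, -0.193, 0.024]
ee_rot: [[-0.321, -0.947, 0.0], [-0.947, 0.321, 0.001], [-0.001, -0.0, -1.0]]
wrist_force: [0.2, 0.1, -0.0]
gripper_width: 0.576
gripper_force: 0.0
```

Request:
step_arm --linear '[[0,0,0],[0,0,0],[0,0,0],[0,0,0],[0,0,0],[0,0,0],[0,0,0],[0,0,0]]' --delta_rot '[[0,0,0],[0,0,0],[0,0,0],[0,0,0],[0,0,0],[0,0,0],[0,0,0],[0,0,0]]' --grip '[40,32,26,20,16,12,8,8]'

```text
time_s: 22.72
tcp_pos: [0.4513, -0.193, 0.0236]
ee_rot: [[-0.321, -0.947, 0.0], [-0.947, 0.321, 0.001], [-0.001, 0.0, -1.0]]
wrist_force: [1.4, -1.1, -0.9]
gripper_width: 0.133
gripper_force: 30.0
```

```bash
python3 - <<'E'
from h import *
p,r=plan([]); s=sense(); q=p-O
print('clamp x,y',q@XC,q@YC,'F_y',s['wrist_force']@YC,s['wrist_force'],s['gripper_force'],s['gripper_width']*87)
print(r.as_matrix().round(3).tolist())
E
```

```text
t 22.73 tcp [ 451.3 -193.    23.6] j [ -4.  21. -30.  -0. -39. -15.]
clamp x,y -0.07068606228810755 -57.16060195148622 F_y 1.728651825540903 [ 1.4431363  -1.12773129 -0.91973575] 29.998565688729286 11.59235128158311
[[-0.321, -0.947, 0.0], [-0.947, 0.321, 0.001], [-0.001, 0.0, -1.0]]
```

Request:
step_arm --linear '[[0,-2,0],[0,-4,0],[0,-4,0],[0,-4,0],[0,-4,0],[0,-2,0],[0,0,0]]' --delta_rot '[[0,0,0],[0,0,0],[0,0,0],[0,0,0],[0,0,0],[0,0,0],[0,0,0]]' --grip '[8,8,8,8,8,8,8]'

```text
time_s: 23.6
tcp_pos: [0.468, -0.1987, 0.0236]
ee_rot: [[-0.322, -0.947, -0.004], [-0.947, 0.322, 0.002], [-0.0, 0.005, -1.0]]
wrist_force: [-3.4, 4.6, 4.7]
gripper_width: 0.134
gripper_force: 30.0
```

Request:
step_arm --linear '[[0,-1,0],[0,-1,0],[0,-1,0],[0,-1,0],[0,-1,0],[0,-1,0],[0,-1,0],[0,-1,0],[0,-1,0],[0,-1,0]]' --delta_rot '[[0,0,0],[0,0,0],[0,0,0],[0,0,0],[0,0,0],[0,0,0],[0,0,0],[0,0,0],[0,0,0],[0,0,0]]' --grip '[8,8,8,8,8,8,8,8,8,8]'

```text
time_s: 24.85
tcp_pos: [0.477, -0.2017, 0.0237]
ee_rot: [[-0.322, -0.947, -0.005], [-0.947, 0.322, 0.002], [-0.0, 0.005, -1.0]]
wrist_force: [-4.1, 4.2, 7.0]
gripper_width: 0.137
gripper_force: 30.0
```

```bash
cat > st.py <<'E'
from h import *
F=[]
s=sense(); q=s['tcp_pos']*1000-O; print(s['time_s'],'clamp x,y,z',np.round([q@XC,q@YC,q[2]],2),'Fx,Fy',s['wrist_force']@XC,s['wrist_force']@YC)
E
python3 st.py
```

```text
24.85 clamp x,y,z [ -0.04 -30.02  23.65] Fx,Fy -2.6290088972262122 -5.177084755103783
```

Request:
step_arm --linear '[[0,-1,0],[0,-1,0],[0,-1,0],[0,-1,0],[0,-1,0],[0,-1,0],[0,0,0]]' --delta_rot '[[0,0,0],[0,0,0],[0,0,0],[0,0,0],[0,0,0],[0,0,0],[0,0,0]]' --grip '[8,8,8,8,8,8,8]'

```text
time_s: 25.72
tcp_pos: [0.4828, -0.2037, 0.0236]
ee_rot: [[-0.322, -0.947, -0.005], [-0.947, 0.322, 0.002], [-0.001, 0.005, -1.0]]
wrist_force: [-5.0, 3.6, 5.9]
gripper_width: 0.135
gripper_force: 30.0
```

```bash
python3 st.py; python3 - <<'E'
from h import *
c=cam("wrist");print([ (np.round(d['point'],1).tolist(),round(d['score'],2)) for l in("dish_end_c","seat","pad_face") for d in landmark_of("wrist",l)[:2]],proj(c,(O+35*YC+[0,0,46.5])/1000),proj(c,(O+27*YC+[0,0,46.5])/1000))
F=[]
for i in range(8): cam("wrist"); F.append(sense()['wrist_force']@YC)
print(np.round(F,1))
E
```

```text
25.725 clamp x,y,z [ -0.06 -23.91  23.65] Fx,Fy -1.7974984842783288 -5.936581041125797
[([182.4, 257.8], 0.88), ([200.4, 245.2], 0.88), ([277.0, 275.1], 0.61)] [180.39203075 258.87982549] [193.68166243 258.83468318]
[-4.8 -5.7 -6.  -5.6 -5.8 -6.5 -5.6 -5.3]
```

Request:
step_arm --linear '[[0,-0.5,0],[0,-0.5,0],[0,-0.5,0],[0,0,0]]' --delta_rot '[[0,0,0],[0,0,0],[0,0,0],[0,0,0]]' --grip '[8,8,8,8]'

```text
time_s: 26.82
tcp_pos: [0.4838, -0.204, 0.0236]
ee_rot: [[-0.322, -0.947, -0.006], [-0.947, 0.322, 0.002], [-0.0, 0.006, -1.0]]
wrist_force: [-4.9, 5.0, 6.1]
gripper_width: 0.133
gripper_force: 30.0
```

```bash
cat >> st.py <<'E'
for i in range(10): capture("wrist"); F.append(sense()['wrist_force']@YC)
print('Fy',np.mean(F),np.std(F))
E
python3 st.py
```

```text
26.825 clamp x,y,z [ -0.06 -22.82  23.62] Fx,Fy -3.1989271678622946 -6.2289219323064495
Fy -6.539706337305303 0.5561401633511376
```

Request:
step_arm --linear '[[0,-0.5,0],[0,-0.5,0],[0,0,0]]' --delta_rot '[[0,0,0],[0,0,0],[0,0,0]]' --grip '[8,8,8]'

```text
time_s: 27.7
tcp_pos: [0.4843, -0.2042, 0.0236]
ee_rot: [[-0.322, -0.947, -0.006], [-0.947, 0.322, 0.003], [-0.0, 0.007, -1.0]]
wrist_force: [-6.8, 5.8, 7.6]
gripper_width: 0.137
gripper_force: 30.1
```

```bash
python3 st.py
```

```text
27.7 clamp x,y,z [ -0.04 -22.24  23.64] Fx,Fy -3.262989797743441 -8.333989626790052
Fy -7.922205286812266 0.5011594457773851
```

Request:
step_arm --linear '[[0,-0.4,0],[0,-0.4,0],[0,0,0]]' --delta_rot '[[0,0,0],[0,0,0],[0,0,0]]' --grip '[8,8,8]'

```text
time_s: 28.58
tcp_pos: [0.4848, -0.2044, 0.0236]
ee_rot: [[-0.322, -0.947, -0.007], [-0.947, 0.322, 0.003], [-0.0, 0.008, -1.0]]
wrist_force: [-7.9, 5.6, 8.4]
gripper_width: 0.133
gripper_force: 30.1
```

```bash
python3 st.py
```

```text
28.575 clamp x,y,z [ -0.05 -21.8   23.62] Fx,Fy -2.766618086591541 -9.261720482915951
Fy -8.419230188103223 0.5689749031921916
```

Request:
step_arm --linear '[[0,-0.4,0],[0,-0.3,0],[0,0,0]]' --delta_rot '[[0,0,0],[0,0,0],[0,0,0]]' --grip '[8,8,8]'

```text
time_s: 29.45
tcp_pos: [0.4852, -0.2045, 0.0236]
ee_rot: [[-0.322, -0.947, -0.008], [-0.947, 0.322, 0.003], [-0.0, 0.008, -1.0]]
wrist_force: [-6.9, 7.5, 9.1]
gripper_width: 0.139
gripper_force: 30.1
```

```bash
python3 st.py
```

```text
29.45 clamp x,y,z [ -0.05 -21.39  23.63] Fx,Fy -4.869557148661242 -8.895840265817908
Fy -9.07755380987656 0.4513982543756835
```

Spring force is about 3.3 N above the friction baseline. Releasing and retreating.

Request:
step_arm --linear '[[0,0,0],[0,0,0],[0,0,0],[0,0,0],[0,0,-10],[0,0,-40],[0,0,-50],[0,0,-40],[0,0,0],[0,0,0]]' --delta_rot '[[0,0,0],[0,0,0],[0,0,0],[0,0,0],[0,0,0],[0,0,0],[0,0,0],[0,0,0],[0,0,0],[0,0,0]]' --grip '[12,16,24,36,40,40,40,40,40,40]'

```text
time_s: 31.2
tcp_pos: [0.4885, -0.2057, 0.1635]
ee_rot: [[-0.322, -0.947, -0.0], [-0.947, 0.322, 0.001], [-0.001, 0.001, -1.0]]
wrist_force: [-0.4, -0.2, -0.8]
gripper_width: 0.453
gripper_force: 0.0
```

```bash
python3 - <<'E'
from h import *
C={n:cam(n) for n in("scene","wrist")}; s=sense(); print(s['wrist_force'],s['gripper_width'])
for n in C:
  for l in ["dish_end_c","dish_next_c","dish_third_c","pad_face"]: print(n,l,[(np.round(d['point'],1).tolist(),round(d['score'],2)) for d in landmark_of(n,l)[:3]])
  print(n,'seat',proj(C[n],(O+35*YC+[0,0,46.5])/1000))
w=C['wrist']['img'][100:310,60:340,::-1]; sc=C['scene']['img'][:,:,::-1]
o=np.zeros((400,800,3),np.uint8); o[:,:400]=cv2.resize(w[:,:],(400,400)[:2]) ; o[:,400:]=cv2.resize(sc[150:250,150:250],(400,400),interpolation=cv2.INTER_CUBIC)
cv2.imwrite('pics/f.png',o)
E
```

```text
[-0.39397859  0.33104948  1.08042396] 0.4632087082146027
scene dish_end_c [([183.4, 207.4], 0.57)]
scene dish_next_c [([358.4, 183.5], 0.57)]
scene dish_third_c [([387.2, 177.0], 0.94), ([355.4, 216.4], 0.56)]
scene pad_face [([415.5, 320.7], 0.73), ([161.0, 274.2], 0.49)]
scene seat [183.59213138 208.57443429]
wrist dish_end_c [([223.0, 193.1], 0.92)]
wrist dish_next_c []
wrist dish_third_c [([224.9, 196.2], 0.58)]
wrist pad_face [([115.4, 231.8], 0.5), ([229.8, 194.7], 0.2)]
wrist seat [226.16146693 198.99656801]
```

View pics/f.png

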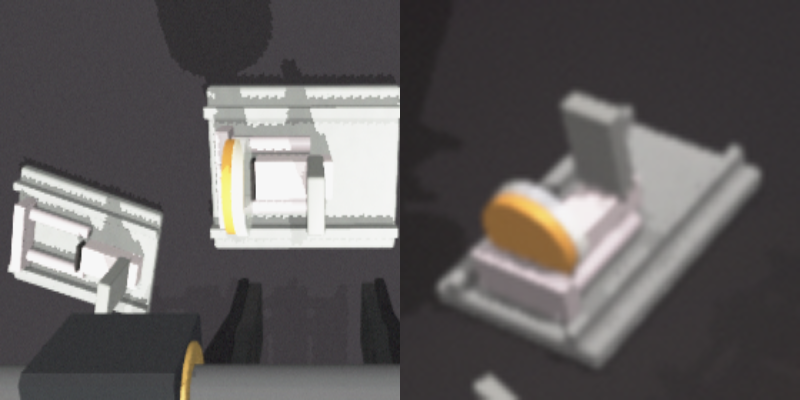

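The dish is at the seat with the pad and block behind it. I'll do a quick numeric tilt check against a projected cylinder before handing in.

```bash
python3 - <<'E'
from h import *
for n in("wrist","scene"):
    c=cam(n); ds=silhouettes(n,"dish_end_c"); S=proj(c,(O+35*YC+[0,0,46.5])/1000)
    d=min(ds,key=lambda d:np.hypot(*(np.array(d['point'])-S))); print(n,d['point'],d['score'],d['mask'].sum()); m=d['mask']
    res=[]
    for ang in (-.2,-.12,-.06,0,.06,.12,.2):
      for yy in (31,32,33,34,35,36,37):
        for dx in (-2,0,2):
          ax=YC*np.cos(ang)+np.array([0,0,1])*np.sin(ang); up=np.cross(XC,ax)
          th=np.linspace(0,2*np.pi,60)
          P=[O+yy*YC+dx*XC+[0,0,46.5]+ax*k+27*(XC*np.cos(t)+up*np.sin(t)) for k in(-7.5,7.5) for t in th]
          q=np.array([proj(c,p/1000) for p in P]); k=np.zeros(m.shape,np.uint8); cv2.fillConvexPoly(k,cv2.convexHull(np.round(q).astype(np.int32)),1)
          res.append((round((k.astype(bool)&m).sum()/(k.astype(bool)|m).sum(),3),ang,yy,dx))
    print(sorted(res)[::-1][:8])
s=sense();print(s['time_s'])
E
```

```text
wrist [225.1, 195.3] 0.75 1020
[(np.float64(0.911), 0.06, 35, 2), (np.float64(0.902), 0.06, 35, 0), (np.float64(0.892), 0.06, 36, 2), (np.float64(0.878), 0.06, 36, 0), (np.float64(0.861), 0.12, 36, 0), (np.float64(0.861), 0.12, 35, 2), (np.float64(0.857), 0.06, 34, 2), (np.float64(0.856), 0, 34, 2)]
scene [186.2, 205.3] 0.77 438
[(np.float64(0.862), -0.2, 31, 0), (np.float64(0.861), -0.12, 32, 0), (np.float64(0.847), -0.2, 32, 0), (np.float64(0.846), -0.2, 33, 2), (np.float64(0.844), -0.2, 32, 2), (np.float64(0.842), -0.12, 33, 2), (np.float64(0.84), -0.2, 31, 2), (np.float64(0.837), -0.12, 33, 0)]
31.9
```

The pushing force rose at about the spring's own rate from the position expected for a flat dish, and the two tilt estimates scatter around zero. Handing in.

```bash
python3 -c "
from station import *
print(finish_job())"
```

```text
the job is handed in; nothing more can be done
None
```

I handed the job in at about 32 s, and no verdict came back. The lowest dish is clamped at its seat with about 3 N of pad force (estimated from the push on the handle), the next dish is at the stop with the third behind it, and the arm is clear. Flatness is the least certain part: the wrist camera suggested a tilt of about 0.06 rad and the scene camera about 0.12–0.2 rad the other way (limit 0.08), but the force build-up fits a flat dish.

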